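# Fit the sprung dust cap to the reader's optical port

### The job

The sample reader is done for the day: take its sprung dust cap out of the steel tray with the two upright tabs pinched fully together, fit it into the round port on top of the reader, press it gently all the way home with the tabs still pinched, and hold it down while you let the tabs spring apart under the rim, so that it stays latched against the springy gasket once you let go. Do not press hard: the optics break at about 25 N. Leave the marker, the tin and the slide box where they are.

Things in the scene. Friction and masses are not known exactly. Their poses are not given: they have to be found in the camera images.
- cap: Black round dust cap, 64 g in all, upright in the tray at the start, plug on the tray floor (4 mm above the table). Origin: centre of the plug's underside; z up its axis. Plug 52 mm across, z 0 to 14 mm; flange 72 mm across, z 14 to 17 mm, its underside stops on the port's rim. Two upright finger tabs stand on top, one at +x, one at -x: pinch them along the cap's x axis.
- cap_top (a point): Centre of the flange's top face (17 mm above the cap's origin). Each finger tab rises from it by 30 mm, is 5 mm thick and 20 mm wide along y; outer faces 44 mm apart when free, 32 mm when fully pinched. Fingertips can rest on the flange just outside the tabs and push the cap down there, also while they open.
- tab_a (a joint): Inward travel (m) of the +x tab: 0 free, 0.006 fully pinched (stop). Spring: 3.6 N at 0, 9 N at 0.006. It carries a grey lug that sticks out of the plug's side, 14 mm wide, 2 to 7 mm above the plug's underside; lug's outer face is 31.5 mm from the cap's axis when free, 25.5 mm fully pinched.
- tab_b (a joint): The same for the -x tab.
- reader: The sample reader, a fixed box 205 mm (x) by 224 mm (y), its top 75 mm above the table; aluminium with blue ends. Origin: centre of its underside. The round port stands in the middle of its top. A dark steel collar, 82 mm across, stands there and bears the rim.
- port (a point): NOMINAL centre of the rim's top face, 115 mm above the table. The true rim is not measured: its collar is screwed to any height up to 12 mm above or below this (stiff, stays there) and sits up to 2.5 mm off in x and in y (floating: about 1 N moves it, so the cap centres itself). Bore 56 mm, chamfered to 63 mm at the top; rim 5 mm thick; below it a groove 71 mm across for the lugs.
- gasket (a joint): Compression (m) of the sprung rubber ring inside the port, whose top lies 8 mm below the rim's top face at rest. The plug presses on it: 2 N at 0, 8 N at 0.004 (lugs just clear the underside of the rim; a latched cap rests here), 10.5 N at 0.006 (flange on the rim, plug's underside 14 mm below the rim's top: rigid stop).
- tray: Fixed shallow steel tray 200 mm (x) by 280 mm (y), rim 16 mm high, floor 4 mm above the table; origin: centre of its underside.
- tin: Bystander: small round aluminium tin, 38 mm across, 25 mm high, in the tray. Origin: centre of underside.
- slide_box: Bystander: white box 78 x 30 x 28 mm in the tray. Origin: centre of underside.
- marker: Bystander: marker pen 130 mm long, 16 mm thick, lying along its x between tray and reader. Origin: middle of its underside.
Not all that is in view belongs to the job. Of the things that look like the cap, the smallest one is meant.

How it is judged:
On the way, in this order (a step that is already met when the one before it is completed fails the run):
1. the cap is lifted clear of the tray with both tabs pinched (each at least 4.5 mm in) (height (world z) of cap above 0.04 m and value of joint each of tab_a, tab_b above 0.0045 m), for 0.1 s.
2. the cap is pressed down in the port until its lugs are below the rim (gasket compressed more than 4 mm), both tabs still pinched (at least 4.5 mm in) (horizontal distance between cap and port below 0.007 m and value of joint gasket above 0.004 m and value of joint each of tab_a, tab_b above 0.0045 m), for 0.05 s.
At the end, for the whole second after the job is handed in: The cap is released, at rest and level (within 0.06 rad) in the port, within 7 mm of its nominal centre, both tabs sprung out under the rim (each within 1.5 mm of free), and held down by its lugs so that the gasket stays compressed by more than 2.8 mm (horizontal distance between cap and port below 0.007 m and angle between cap's own z axis and vertical below 0.06 rad and value of joint gasket above 0.0028 m and value of joint each of tab_a, tab_b below 0.0015 m and linear speed of cap below 0.02 m/s); the robot touches nothing.
It fails at once if the cap and the reader are pressed together with more than 25 N (contact force between cap and reader above 25 N).
It fails at once if the robot presses on the reader with more than 25 N (contact force between the arm and reader above 25 N).
It fails at once if the tin, the slide box or the marker is moved more than 30 mm (distance of any of tin, slide_box, marker from where it was at the start of the episode above 0.03 m).
It also fails if it takes over 54 s, if anything falls off the work surface, if the arm or the gripper's body presses on something with over 40 N, if the wrist force passes 120 N, or if a joint passes its speed limit or range.

### The arm

A 6-joint arm with a two-finger parallel gripper is mounted at the origin on the work surface. World frame = base frame: x ahead of the robot, y to its left, z up, the work surface at z = 0. Lengths are in m, angles in rad, forces in N, time in s.
With the tool pointing down it reaches from about 0.375 to 0.9 m from the base axis. Payload 3.1 kg.
Tool frame: the origin (TCP) lies on the centre line of the jaws, within the pads' length; the fingertips stand 25 mm ahead of it and the grasp point (between the pads) lies 6 mm ahead of it; x points along the fingers, y is the direction in which the jaws open and shut, and the axes are right-handed (so a half turn about x gives the same grasp; the last joint's range is limited). The gripper opens to 87 mm and grips with 3 to 60 N. Pads are 19 mm wide; open, the fingers measure 117 mm over their backs; the gripper's body (75 mm by 190 mm) begins 51 mm behind the grasp point.
Start: joints at [1.119, 0.527, 1.433, -0, 1.181, -0.178], TCP at [0.168, 0.602, 0.248] pointing down, gripper open.
Joint ranges: [-3.08, 3.08], [-0.75, 2.2], [0.22, 2.44], [-1.43, 4.57], [0, 2.65], [-2.85, 2.85]. Speed limits (rad/s): [2.79, 2.79, 3.14, 3.14, 3.14, 3.14].

### API

Orientations are given as a unit quaternion [x, y, z, w].
In Python, from rig import robot gives the robot as it stands. The module is installed in compiled form; this text tells all that it offers.
- The arm moves only by the tool move_arm, never from a script. Its argument "commands" is a list of rows, each a list of 5 numbers: the gripper's target within -1 to 1 (shut at 1, half-way at 0, fully open at -1), then the shift along the tool's x, y, z in mm, then the turn about the tool's x in degrees. A call has 1 to 8 rows; each row is the pose to reach, as a shift and turn from the pose commanded when the call began, along the tool's axes at that moment; what a row does not reach only later rows make up. A row lasts 1/12 s, in which the tool goes at most 41.7 mm and 7.16 degrees, less where a joint would pass 70% of its speed; a pose out of reach is approached as far as the arm can. A call with a gripper value outside its range is refused whole. The fingers move at their own pace and stop on an object; "newtons" is the grip in N (left out, the last holds). Time passes only in rows, so rows that repeat a pose let the fingers close. It gives the time, the measured TCP pose, the force and the opening at its end, in the units of the state.
- robot.get_obs(): the state, without advancing time (a new reading comes with each control period).
- robot.camera(name): name is "scene" or "top"; returns a dict with "image" (420x560x3 uint8, red, green, blue), "fx", "fy", "cx", "cy" (pixels), "xyz" and "rotation" of the camera in the world. Camera axes: x right, y down, z forward; pixel columns grow to the right and rows downward; lengths in m; the calibration is good to about 2 mm. A picture is of the moment at which its call begins. There is no depth.
- robot.hand_in(): hands the job in, once; it reports no verdict.
Trained networks look in a picture, given as the dict that the camera call returned (one of the last four; its "shot" number tells which), for a name from the list of things; names that differ only in an ending like _2 or _b are one class to them, and where a whole thing is asked for, a point or a joint stands for the part that bears it (a point fixed in the world has none). Each returns a list of dicts, best first, with "p" (0 to 1); they miss things now and then, are a little off and sometimes report something else, mostly with a low value. They report only what shows in the picture. A call takes as long as a camera call. They do not tell look-alikes from the thing itself.
- robot.regions_of(picture, name): "pixels" (420x560 bool, what is visible of it) and "bbox" ([left, top, right, bottom] in pixels, round what is visible of it).
The state is a dict: "time": time; "q": joint angles; "joint_velocities": joint speeds; "joint_torque": joint torques, N m; "position": TCP position; "tool_rot": TCP orientation; "ft_force": force on the tool from outside, world axes, zero at the start; "moment": the same for the moment, N m; "grip_width": finger opening in m.
Only numpy, scipy, OpenCV 4.12 (cv2) and the standard library are available. Lean on these libraries where they do the work, as an engineer would, in place of code of your own. Each camera call takes 0.05 s, during which the arm holds its last target.

## Working session

There is one attempt and no reset: what is moved stays moved. The work goes in short steps, Python scripts to look and compute and a tool call to move; the robot and the scene stay as the last step left them, time stands still between calls to the robot, and variables do not carry over. Pictures are saved under pics/ and viewed, and the job is handed in when it is done.

Besides the shell and the picture viewer there is one more tool, called after ">>>" as name(argument=value, ...), one argument or row to a line, values as JSON. move_arm: Moves the arm, as the interface text tells. Its arguments: {"type":"object","properties":{"commands":{"type":"array","items":{"type":"array","items":{"type":"number"}}},"newtons":{"type":"number"}},"required":["commands"]}

```bash
mkdir -p pics; python3 - <<'E'
from rig import robot
import cv2,numpy as np
o=robot.get_obs();print(o)
for n in("scene","top"):
    c=robot.camera(n);cv2.imwrite(f"pics/{n}0.png",c["image"][:,:,::-1])
    print(n,{k:v for k,v in c.items() if k!="image"})
    for t in("cap","reader","tin","slide_box","marker","tray"):
        for r in robot.regions_of(c,t):
            ys,xs=np.nonzero(r["pixels"]);print(t,round(r["p"],2),r["bbox"],xs.mean().round(1),ys.mean().round(1),len(xs))
E
```

```text
{'time': 0.0, 'q': array([ 1.11950434e+00,  5.28477432e-01,  1.43391159e+00, -2.86522627e-05,
        1.18137729e+00, -1.78495795e-01]), 'joint_velocities': array([-0.00051765, -0.00061251, -0.00042502,  0.00113238, -0.00024675,
       -0.00035831]), 'joint_torque': array([-9.18532714e-04, -4.40046465e+01, -1.76587933e+01,  6.33652532e-02,
        5.81317465e-02, -1.31751403e-04]), 'position': array([0.16806508, 0.6012716 , 0.24656169]), 'tool_rot': array([ 0.09541174,  0.70076853, -0.09687898,  0.70031031]), 'ft_force': array([-0.61909726,  0.25566736,  0.44007843]), 'moment': array([ 0.06878648, -0.07431149, -0.00295514]), 'grip_width': 0.08710432636056774}
scene {'fx': 412.6028717942647, 'fy': 412.6028717942647, 'cx': 290.33731593044513, 'cy': 209.53690487554255, 'xyz': array([1.15383844, 0.07854118, 0.71405875]), 'rotation': array([ 0.63420224,  0.68606498, -0.26604889, -0.23731907]), 'shot': 1}
cap 0.95 [379.4, 214.2, 410.8, 248.5] 394.3 232.0 761
cap 0.89 [346.9, 142.3, 385.6, 183.9] 367.6 165.3 1075
cap 0.83 [392.9, 284.3, 451.8, 335.1] 422.4 309.0 2221
reader 0.82 [108.2, 157
[... 250 characters left out ...]
 232.8 8437
top {'fx': 439.719916079453, 'fy': 439.719916079453, 'cx': 274.07171946534214, 'cy': 214.10915422462185, 'xyz': array([0.49348952, 0.03271258, 1.17067175]), 'rotation': array([ 0.71235022, -0.7007356 ,  0.0362867 , -0.01449349]), 'shot': 2}
cap 0.8 [168.7, 199.2, 191.9, 223.1] 179.6 209.6 575
cap 0.72 [148.2, 121.4, 189.2, 160.2] 167.8 141.2 1117
cap 0.61 [176.9, 272.8, 217.0, 309.1] 196.2 289.3 1174
reader 0.87 [319.4, 179.2, 426.4, 272.6] 370.9 225.8 7281
tin 0.78 [135.7, 206.6, 154.1, 220.3] 144.6 212.0 214
slide_box 0.71 [228.2, 214.1, 238.6, 243.1] 232.2 227.1 335
marker 0.54 [267.5, 211.9, 279.6, 259.7] 275.9 235.0 281
tray 0.75 [131.1, 175.8, 243.8, 260.3] 188.2 217.9 7044
```

View pics/scene0.png

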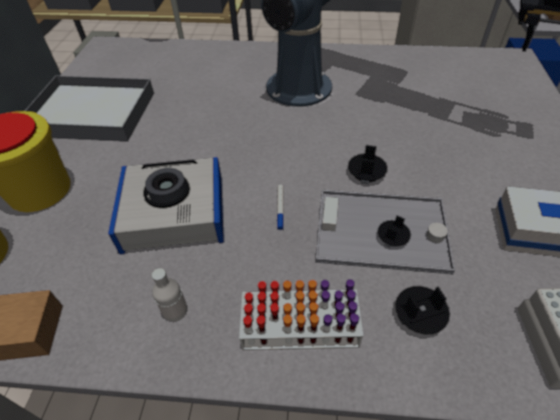

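View pics/top0.png

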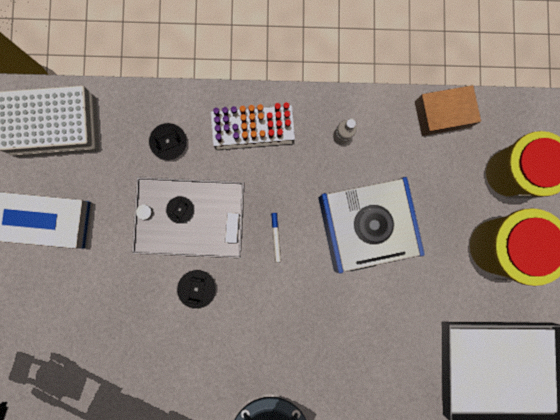

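```bash
python3 - <<'E'
import cv2,numpy as np
a=cv2.imread("pics/scene0.png")[195:270,355:455];b=cv2.imread("pics/top0.png")[180:240,150:230]
cv2.imwrite("pics/crop0.png",np.hstack([cv2.resize(a,(400,300),interpolation=cv2.INTER_CUBIC),cv2.resize(b,(400,300),interpolation=cv2.INTER_CUBIC)]))
E
```

```text
(no output)
```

View pics/crop0.png

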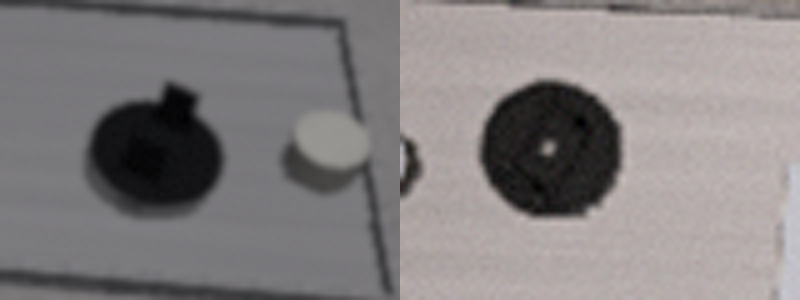

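The scene view shows three look-alikes: (394,232) in the tray, (368,165) behind it and (422,309) in front. The one in the tray is visibly the smallest and it's where the task says, so it's the one meant. In the top crop its white centre dot is at about (179.6,209.6). The tab edges run upper right to lower left.

```bash
cat > h.py <<'E'
import numpy as np,cv2
from scipy.spatial.transform import Rotation as R
C={"scene":dict(f=412.6028717942647,cx=290.33731593044513,cy=209.53690487554255,xyz=np.array([1.15383844,0.07854118,0.71405875]),q=[0.63420224,0.68606498,-0.26604889,-0.23731907]),
"top":dict(f=439.719916079453,cx=274.07171946534214,cy=214.10915422462185,xyz=np.array([0.49348952,0.03271258,1.17067175]),q=[0.71235022,-0.7007356,0.0362867,-0.01449349])}
def proj(n,P):
    c=C[n];p=R.from_quat(c["q"]).inv().apply(np.atleast_2d(P)-c["xyz"]);return p[:,:2]/p[:,2:]*c["f"]+[c["cx"],c["cy"]]
def ray(n,u):
    c=C[n];d=R.from_quat(c["q"]).apply([(u[0]-c["cx"])/c["f"],(u[1]-c["cy"])/c["f"],1]);return c["xyz"],d
def onz(n,u,z):
    o,d=ray(n,u);return o+d*(z-o[2])/d[2]
def tri(a,b):
    A=[];B=[]
    for n,u in(("scene",a),("top",b)):
        o,d=ray(n,u);d=d/np.linalg.norm(d);M=np.eye(3)-np.outer(d,d);A.append(M);B.append(M@o)
    x=np.linalg.solve(A[0]+A[1],B[0]+B[1]);return x,np.linalg.norm(A[0]@x-B[0]),
E
python3 - <<'E'
from h import *
for z in(.015,.021):
    print(z,onz("top",(179.6,209.6),z))
for n in C:
    print(n,"tray-cap width px check")
a=cv2.imread("pics/scene0.png");b=cv2.imread("pics/top0.png")
def enh(im,s):
    g=cv2.resize(im,None,fx=s,fy=s,interpolation=cv2.INTER_CUBIC).astype(float);return np.clip(255*(g/255)**.45,0,255).astype(np.uint8)
A=enh(a[205:255,372:422],8)[:400,:400];B=enh(b[185:235,155:205],8)
cv2.imwrite("pics/crop1.png",np.hstack([A,B]))
A=enh(a[160:225,130:205],5.3)[:340,:396];B=enh(b[190:260,335:410],5.3)[:340,:396]
cv2.imwrite("pics/crop2.png",np.hstack([A,B]))
E
```

```text
0.015 [0.5844589  0.24552213 0.015     ]
0.021 [0.58398661 0.24441727 0.021     ]
scene tray-cap width px check
top tray-cap width px check
```

View pics/crop1.png

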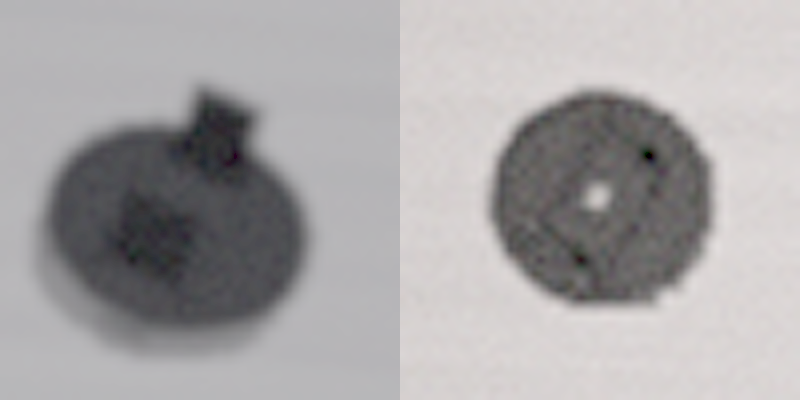

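View pics/crop2.png

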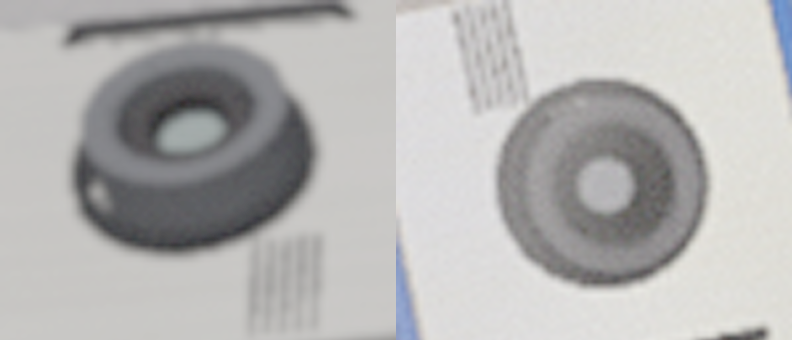

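```bash
cat > ov.py <<'E'
from h import *
def capmodel(x,y,z,yaw,half=.022):
    Rm=R.from_euler("z",yaw)
    t=np.linspace(0,2*np.pi,60);L=[]
    L.append((np.c_[.036*np.cos(t),.036*np.sin(t),0*t+.017],(0,200,255)))
    for s in(1,-1):
        bx=[(s*half,-.01,.017),(s*half,.01,.017),(s*half,.01,.047),(s*half,-.01,.047),(s*half,-.01,.017)]
        bx2=[(s*(half-.005),p[1],p[2]) for p in bx]
        L.append((np.array(bx),(0,255,0) if s>0 else (255,100,0)));L.append((np.array(bx2),(0,255,0)if s>0 else (255,100,0)))
    return [(Rm.apply(p)+[x,y,z],c) for p,c in L]
def crop(fn,n,box,s,L):
    im=cv2.imread(fn)[box[1]:box[3],box[0]:box[2]]
    g=cv2.resize(im,None,fx=s,fy=s,interpolation=cv2.INTER_CUBIC).astype(float);g=np.clip(255*(g/255)**.45,0,255).astype(np.uint8)
    for P,c in L:
        q=((proj(n,P)-[box[0],box[1]]+.5)*s).astype(int)
        cv2.polylines(g,[q.reshape(-1,1,2)],False,c,1)
    return g
E
python3 - <<'E'
from ov import *
for b in((600,193),):
    print(onz("top",(155+200/8-.5,185+195/8-.5),.021))
# flange ellipse centre in scene approx crop (178,223)
u=(372+178/8-.5,205+223/8-.5);print(onz("scene",u,.021), tri(u,(155+200/8-.5,185+195/8-.5)))
for yaw in (0,):
    pass
# tabs in scene at z=.021 base / .051 top
print("tab top up-right scene",onz("scene",(372+228/8-.5,205+100/8-.5),.051))
print("tab2 centre scene z.036",onz("scene",(372+155/8-.5,205+235/8-.5),.036))
print("top: tab edge ends",[onz("top",(155+(x-400)/8-.5,185+y/8-.5),.021) for x,y in((650,155),(580,260),(545,222))])
E
```

```text
[0.58587766 0.24473432 0.021     ]
[0.58686686 0.24501284 0.021     ] (array([0.585979  , 0.24510708, 0.01989614]), np.float64(0.00016669043223137904))
tab top up-right scene [0.56859627 0.25436238 0.051     ]
tab2 centre scene z.036 [0.60360913 0.23512038 0.036     ]
top: tab edge ends [array([0.59926017, 0.22892439, 0.021     ]), array([0.56454614, 0.25055132, 0.021     ]), array([0.57674181, 0.26225536, 0.021     ])]
```

```bash
python3 - <<'E'
from ov import *
rows=[]
for y in(-30,-40,-50):
    L=capmodel(.586,.245,.004,np.radians(y))
    rows.append(np.vstack([crop("pics/scene0.png","scene",(376,208,416,252),6.5,L),crop("pics/top0.png","top",(160,188,200,232),6.5,L)]))
cv2.imwrite("pics/ov1.png",np.hstack(rows))
E
```

```text
(no output)
```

View pics/ov1.png

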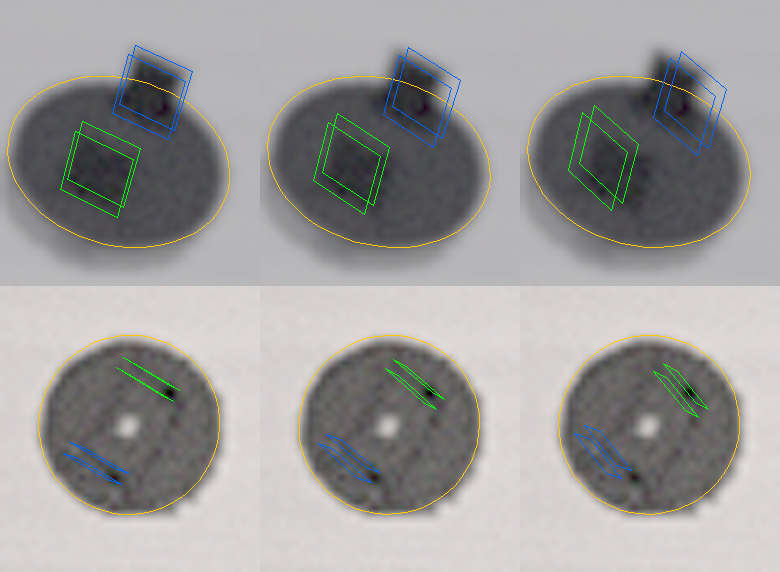

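```bash
python3 - <<'E'
from ov import *
from scipy.optimize import minimize
S=8
im=cv2.cvtColor(cv2.imread("pics/scene0.png"),cv2.COLOR_BGR2GRAY).astype(float)
box=(376,208,416,252)
I=im[box[1]:box[3],box[0]:box[2]];
def masks(x,y,yaw):
    L=capmodel(x,y,.004,yaw);out=[]
    h,w=I.shape
    def fill(P):
        m=np.zeros((h*S,w*S),np.uint8);q=((proj("scene",P)-[box[0],box[1]]+.5)*S)
        hull=cv2.convexHull(q.astype(np.float32));cv2.fillConvexPoly(m,(hull*16).astype(np.int32),255,shift=4)
        return cv2.GaussianBlur(cv2.resize(m,(w,h),interpolation=cv2.INTER_AREA).astype(float)/255,(0,0),.7)
    fl=L[0][0];fl=np.vstack([fl,fl-[0,0,.003]])
    return fill(fl),fill(np.vstack([L[1][0],L[2][0]])),fill(np.vstack([L[3][0],L[4][0]]))
# use pixels in upper part (avoid shadow below)
def cost(p):
    f,a,b=masks(p[0],p[1],p[2]);t=np.maximum(a,b);f2=f*(1-t)
    A=np.c_[(1-np.maximum(f,t)).ravel(),f2.ravel(),t.ravel()]
    sel=np.ones_like(I,bool);sel[36:]=0;
    # exclude lower-left shadow
    yy,xx=np.mgrid[:I.shape[0],:I.shape[1]];sel&=~((yy>18)&(f<.05))
    s=sel.ravel();c,_,_,_=np.linalg.lstsq(A[s],I.ravel()[s],rcond=None);r=A[s]@c-I.ravel()[s];return (r**2).mean()
for y0 in range(-60,-9,5):
    r=minimize(cost,[.586,.245,np.radians(y0)],method="Nelder-Mead",options=dict(initial_simplex=[[.586,.245,np.radians(y0)],[.589,.245,np.radians(y0)],[.586,.248,np.radians(y0)],[.586,.245,np.radians(y0+6)]]))
    print(y0,r.x[:2].round(4),np.degrees(r.x[2]).round(1),r.fun.round(2))
E
```

```text
-60 [0.5872 0.2446] -29.5 54.16
-55 [0.5872 0.2446] -29.1 54.14
-50 [0.5872 0.2445] -28.6 54.17
-45 [0.5873 0.2446] -28.4 54.31
-40 [0.5873 0.2447] -28.8 54.25
-35 [0.5873 0.2446] -28.1 54.43
-30 [0.5872 0.2446] -29.2 54.22
-25 [0.5872 0.2446] -28.0 54.1
-20 [0.5872 0.2446] -28.6 54.18
-15 [0.5874 0.2447] -29.3 55.02
-10 [0.5872 0.2446] -28.9 54.12
```

```bash
python3 - <<'E'
from ov import *
us=(130+184/5.3-.5,160+116/5.3-.5)
ui=(130+187/5.3-.5,160+111/5.3-.5)
ut=(335+(612-396)/5.3-.5,190+178/5.3-.5)
for u in(us,ui): print(tri(u,ut),onz("scene",u,.115),onz("top",ut,.115))
t=np.linspace(0,2*np.pi,90);rows=[]
for z in(.105,.113,.121):
    xy=onz("scene",us,z)
    L=[(np.c_[r*np.cos(t)+xy[0],r*np.sin(t)+xy[1],0*t+zz],c) for r,zz,c in((.041,z,(0,200,255)),(.0315,z,(0,255,0)),(.041,.075,(255,100,0)))]
    rows.append(np.vstack([crop("pics/scene0.png","scene",(142,165,194,212),5,L),crop("pics/top0.png","top",(350,200,402,247),5,L)]))
cv2.imwrite("pics/ov2.png",np.hstack(rows))
E
```

```text
(array([ 0.55268799, -0.24688644,  0.10571547]), np.float64(0.0003219919842438902)) [ 0.56186688 -0.24157946  0.115     ] [ 0.5522541  -0.24476892  0.115     ]
(array([ 0.55240637, -0.24566283,  0.10835254]), np.float64(0.0008505979766721331)) [ 0.55902025 -0.2412017   0.115     ] [ 0.5522541  -0.24476892  0.115     ]
```

View pics/ov2.png

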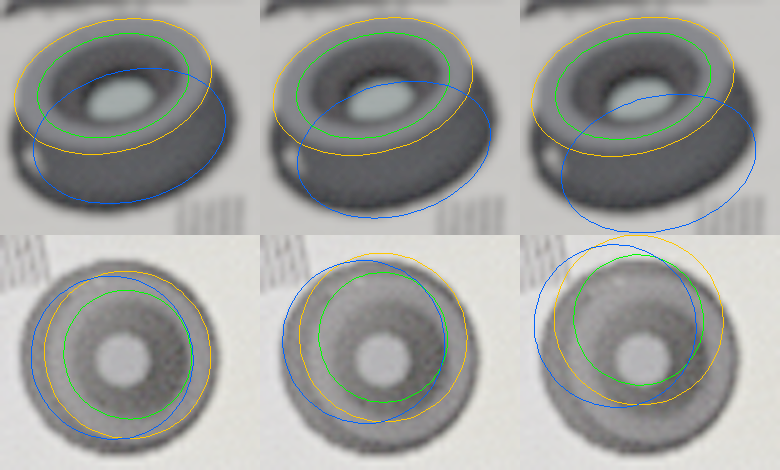

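```bash
cat > mv.py <<'E'
from h import *
from rig import robot
def to(P,yawdeg=None):
    o=robot.get_obs();Rt=R.from_quat(o["tool_rot"]);d=Rt.inv().apply(np.array(P)-o["position"])*1000
    y=Rt.apply([0,1,0]);a=np.degrees(np.arctan2(y[1],y[0]))
    print("t",round(o["time"],2),"pos",o["position"].round(4),"x ax",Rt.apply([1,0,0]).round(4),"jaw yaw",a.round(2),"shift mm",d.round(1),"w",round(o["grip_width"],4),"F",o["ft_force"].round(2),"q",o["q"].round(2))
    if yawdeg is not None:
        # turn about tool x (down): +turn => world yaw decreases
        t=-(yawdeg-a);t=(t+90)%180-90;print("turn",round(t,1))
E
python3 - <<'E'
from mv import *
to([.5865,.2447,.15],-31)
print("tin",onz("top",(144.6,212),.02),"box",onz("top",(232.2,227.1),.03))
print("lens",tri((130+190/5.3-.5,160+131/5.3-.5),(335+(605-396)/5.3-.5,190+185/5.3-.5)))
E
```

```text
t 0.7 pos [0.1683 0.6019 0.2476] x ax [-0.e+00  1.e-04 -1.e+00] jaw yaw 74.37 shift mm [  97.5 -231.3  498.9] w 0.087 F [-0.47 -0.45  0.01] q [ 1.12  0.53  1.43  0.    1.18 -0.18]
turn -74.6
tin [0.57618457 0.33488484 0.02      ] box [0.54026295 0.10606964 0.03      ]
lens (array([ 0.55014947, -0.2471459 ,  0.09471997]), np.float64(0.00033422727666822374))
```

>>> move_arm(
  commands=[
    [-1,0,-17,36,-7],
    [-1,0,-34,72,-14],
    [-1,0,-51,108,-21],
    [-1,0,-68,144,-28],
    [-1,0,-85,180,-35],
    [-1,0,-102,216,-42],
    [-1,0,-119,252,-49],
    [-1,0,-136,288,-56],
  ],
  newtons=30,
)

```text
time: 1.37
position: [0.4031, 0.3984, 0.2478]
tool_rot: [-0.231, 0.668, 0.231, 0.669]
ft_force: [0.3, 0.8, 0.7]
grip_width: 0.0869
```

```bash
python3 -c "
from mv import *
to([.5865,.2447,.13],-31)"
```

```text
t 1.37 pos [0.4031 0.3984 0.2478] x ax [ 4.e-04  3.e-04 -1.e+00] jaw yaw 128.11 shift mm [ 117.8 -234.1   49.4] w 0.0869 F [0.25 0.77 0.72] q [ 0.58  0.45  1.58  0.    1.11 -1.65]
turn -20.9
```

>>> move_arm(
  commands=[
    [-1,0,0,0,0],
    [-1,0,0,0,0],
  ],
)

```text
time: 1.53
position: [0.4037, 0.3984, 0.2476]
tool_rot: [-0.227, 0.67, 0.227, 0.67]
ft_force: [-1.0, 0.9, 0.3]
grip_width: 0.0872
```

```bash
python3 -c "
from mv import *
to([.5865,.2447,.13],-31)"
```

```text
t 1.53 pos [0.4037 0.3984 0.2476] x ax [ 2.e-04  5.e-04 -1.e+00] jaw yaw 127.47 shift mm [ 117.6 -233.2   51.5] w 0.0872 F [-1.04  0.91  0.31] q [ 0.58  0.45  1.58  0.    1.11 -1.64]
turn -21.5
```

>>> move_arm(
  commands=[
    [-1,15,-35,8,-4],
    [-1,30,-70,16,-8],
    [-1,45,-105,24,-12],
    [-1,60,-140,32,-16],
    [-1,80,-175,40,-20],
    [-1,100,-205,46,-21.5],
    [-1,117,-233,51.5,-21.5],
    [-1,117,-233,51.5,-21.5],
  ],
)

```text
time: 2.2
position: [0.5873, 0.2445, 0.1269]
tool_rot: [-0.349, 0.616, 0.348, 0.614]
ft_force: [0.2, -0.9, -0.8]
grip_width: 0.0871
```

```bash
python3 - <<'E'
from ov import *
from rig import robot
from mv import to
to([.5865,.2447,.049],-31)
for n in C:
    c=robot.camera(n);cv2.imwrite(f"pics/{n}1.png",c["image"][:,:,::-1])
cv2.imwrite("pics/c3.png",np.hstack([crop("pics/scene1.png","scene",(345,170,445,270),4,[]),crop("pics/top1.png","top",(130,160,230,260),4,[])]))
E
```

```text
t 2.2 pos [0.5873 0.2445 0.1269] x ax [-0.0021 -0.0018 -1.    ] jaw yaw 149.05 shift mm [77.9  0.8 -0. ] w 0.0871 F [ 0.24 -0.86 -0.77] q [ 0.22  0.69  1.5  -0.    0.95 -2.38]
turn 0.1
```

View pics/c3.png

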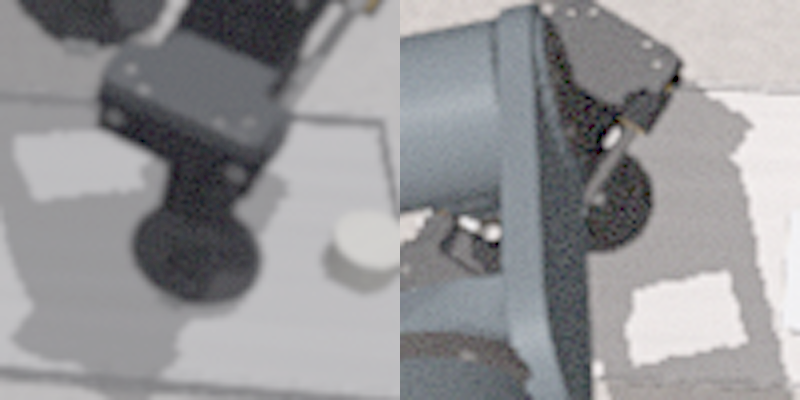

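>>> move_arm(
  commands=[
    [-1,20,0.8,0,0],
    [-1,40,0.8,0,0],
    [-1,60,0.8,0,0],
    [-1,70,0.8,0,0],
    [-1,70,0.8,0,0],
    [-1,70,0.8,0,0],
  ],
)

```text
time: 2.8
position: [0.5839, 0.2488, 0.0611]
tool_rot: [-0.35, 0.614, 0.35, 0.614]
ft_force: [0.4, -0.2, -0.5]
grip_width: 0.0867
```

```bash
python3 - <<'E'
from ov import *
from rig import robot
from mv import to
to([.5865,.2447,.0485],-31)
for n in C:
    c=robot.camera(n);cv2.imwrite(f"pics/{n}2.png",c["image"][:,:,::-1])
cv2.imwrite("pics/c4.png",np.hstack([crop("pics/scene2.png","scene",(345,170,445,270),4,[]),crop("pics/top2.png","top",(130,160,230,260),4,[])]))
E
```

```text
t 2.8 pos [0.5839 0.2488 0.0611] x ax [-2.e-04  2.e-04 -1.e+00] jaw yaw 149.36 shift mm [12.6 -4.3 -2.2] w 0.0867 F [ 0.43 -0.18 -0.51] q [ 0.23  0.78  1.53  0.    0.83 -2.38]
turn 0.4
```

View pics/c4.png

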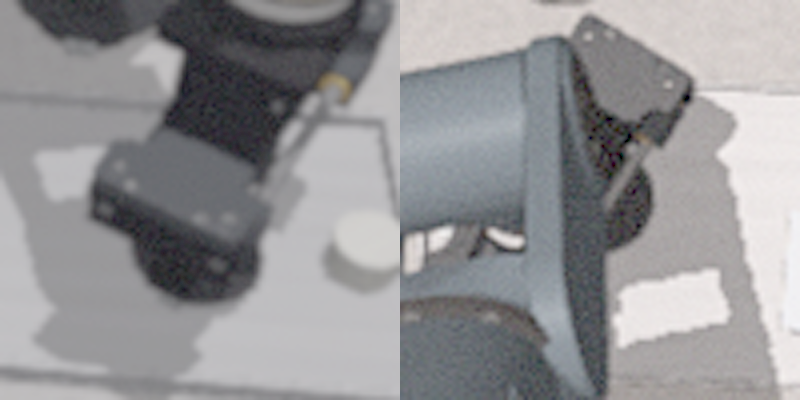

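>>> move_arm(
  commands=[
    [-1,2,-4.3,-2.2,0.4],
    [-1,6,-4.3,-2.2,0.4],
    [-1,10,-4.3,-2.2,0.4],
    [-1,10,-4.3,-2.2,0.4],
    [-1,10,-4.3,-2.2,0.4],
  ],
)

```text
time: 3.32
position: [0.587, 0.2432, 0.0502]
tool_rot: [-0.347, 0.616, 0.348, 0.616]
ft_force: [-0.2, -0.3, 0.3]
grip_width: 0.0869
```

```bash
python3 -c "
from mv import *
to([.5865,.2447,.0485],-31)"
```

```text
t 3.32 pos [0.587  0.2432 0.0502] x ax [-9.e-04 -2.e-04 -1.e+00] jaw yaw 148.86 shift mm [1.7 1.2 1.1] w 0.0869 F [-0.19 -0.35  0.33] q [ 0.22  0.8   1.53  0.    0.81 -2.38]
turn -0.1
```

>>> move_arm(
  commands=[
    [-1,1.5,0.8,1,0],
    [1,1.5,0.8,1,0],
    [1,1.5,0.8,1,0],
    [1,1.5,0.8,1,0],
    [1,1.5,0.8,1,0],
    [1,1.5,0.8,1,0],
    [1,1.5,0.8,1,0],
    [1,1.5,0.8,1,0],
  ],
  newtons=30,
)

```text
time: 3.98
position: [0.587, 0.2447, 0.0491]
tool_rot: [-0.348, 0.616, 0.348, 0.616]
ft_force: [0.1, 0.1, 0.6]
grip_width: 0.0481
```

>>> move_arm(
  commands=[
    [1,0,0,0,0],
    [1,0,0,0,0],
    [1,0,0,0,0],
    [1,0,0,0,0],
  ],
)

```text
time: 4.32
position: [0.5872, 0.2447, 0.0494]
tool_rot: [-0.348, 0.616, 0.348, 0.616]
ft_force: [-1.0, 0.2, 2.6]
grip_width: 0.0308
```

>>> move_arm(
  commands=[
    [1,0,0,0,0],
    [1,0,0,0,0],
    [1,-8,0,0,0],
    [1,-20,0,0,0],
    [1,-40,0,0,0],
    [1,-70,0,0,0],
    [1,-100,0,0,0],
    [1,-130,0,0,0],
  ],
)

```text
time: 4.98
position: [0.5868, 0.2446, 0.1809]
tool_rot: [-0.348, 0.616, 0.348, 0.616]
ft_force: [0.8, -0.8, -2.2]
grip_width: 0.031
```

>>> move_arm(
  commands=[
    [1,-20,0,0,0],
    [1,-20,0,0,0],
    [1,-20,0,0,0],
  ],
)

```text
time: 5.23
position: [0.5877, 0.2448, 0.201]
tool_rot: [-0.348, 0.614, 0.347, 0.617]
ft_force: [0.2, -0.8, -0.5]
grip_width: 0.0308
```

```bash
python3 - <<'E'
from ov import *
from rig import robot
from mv import to
to([.553,-.2465,.19],102)
for n in C:
    c=robot.camera(n);cv2.imwrite(f"pics/{n}3.png",c["image"][:,:,::-1])
cv2.imwrite("pics/c5.png",np.hstack([crop("pics/scene3.png","scene",(345,120,445,220),4,[]),crop("pics/top3.png","top",(130,160,230,260),4,[])]))
E
```

```text
t 5.23 pos [0.5877 0.2448 0.201 ] x ax [ 3.8e-03  8.0e-04 -1.0e+00] jaw yaw 148.88 shift mm [  10.5 -224.2 -438.6] w 0.0308 F [ 0.17 -0.78 -0.46] q [ 0.22  0.59  1.45 -0.    1.09 -2.38]
turn 46.9
```

View pics/c5.png

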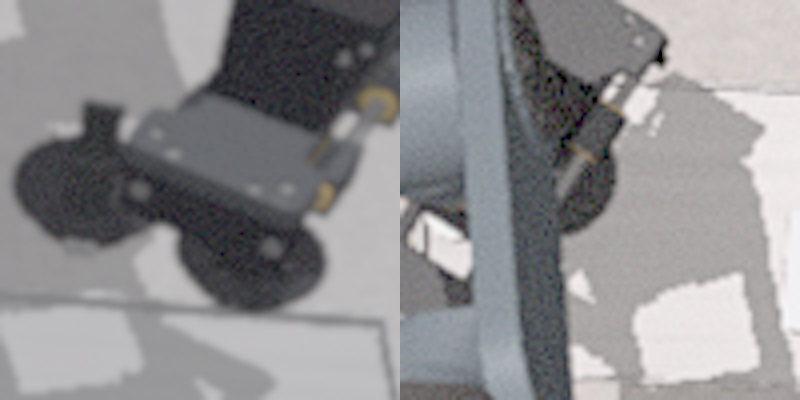

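>>> move_arm(
  commands=[
    [1,0,-10,-18,3],
    [1,0,-26,-50,6],
    [1,0,-43,-84,10],
    [1,0,-60,-118,14],
    [1,0,-77,-151,18],
    [1,0,-94,-184,22],
    [1,0,-110,-215,26],
    [1,0,-122,-240,28],
  ],
)

```text
time: 6.0
position: [0.566, -0.0262, 0.197]
tool_rot: [-0.186, 0.683, 0.187, 0.681]
ft_force: [0.7, 0.2, -0.1]
grip_width: 0.0311
```

```bash
python3 -c "
from mv import *
to([.553,-.2465,.19],102)"
```

```text
t 6.0 pos [ 0.566  -0.0262  0.197 ] x ax [-4.e-03  4.e-04 -1.e+00] jaw yaw 120.64 shift mm [   7.  -182.9 -123.4] w 0.0311 F [ 0.69  0.21 -0.11] q [-0.24  0.52  1.63 -0.    1.   -2.35]
turn 18.6
```

>>> move_arm(
  commands=[
    [1,2,-20,-13,3],
    [1,4,-48,-32,6],
    [1,5,-78,-52,9],
    [1,5,-108,-72,12],
    [1,5,-138,-92,15],
    [1,6,-162,-108,18],
    [1,6,-178,-119,18.6],
    [1,6,-183,-123,18.6],
  ],
)

```text
time: 6.67
position: [0.5548, -0.2472, 0.1909]
tool_rot: [-0.074, 0.704, 0.075, 0.702]
ft_force: [0.3, -0.5, -0.5]
grip_width: 0.0307
```

>>> move_arm(
  commands=[
    [1,0,0,0,0],
    [1,0,0,0,0],
    [1,0,0,0,0],
  ],
)

```text
time: 6.92
position: [0.5553, -0.2421, 0.1922]
tool_rot: [-0.075, 0.704, 0.077, 0.702]
ft_force: [-0.2, -0.3, -0.3]
grip_width: 0.0308
```

```bash
python3 - <<'E'
from ov import *
from rig import robot
from mv import to
to([.553,-.2465,.19],102)
for n in C:
    c=robot.camera(n);cv2.imwrite(f"pics/{n}4.png",c["image"][:,:,::-1])
cv2.imwrite("pics/c6.png",np.hstack([crop("pics/scene4.png","scene",(115,120,215,220),4,[]),crop("pics/top4.png","top",(330,170,430,270),4,[])]))
E
```

```text
t 6.92 pos [ 0.5553 -0.2421  0.1922] x ax [-0.0019  0.002  -1.    ] jaw yaw 102.36 shift mm [ 2.2 -3.9 -3.2] w 0.0308 F [-0.18 -0.33 -0.27] q [-0.6   0.57  1.53  0.    1.04 -2.38]
turn 0.4
```

View pics/c6.png

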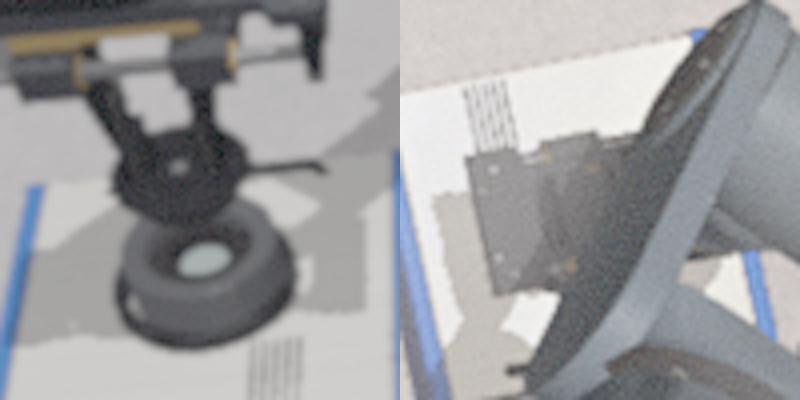

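```bash
python3 - <<'E'
from ov import *
t=np.linspace(0,2*np.pi,90);rows=[]
for (x,y,z) in((.553,-.247,.104),(.551,-.247,.104),(.551,-.247,.102),(.551,-.248,.106)):
    L=[(np.c_[r*np.cos(t)+x,r*np.sin(t)+y,0*t+zz],c) for r,zz,c in((.041,z,(0,200,255)),(.0315,z,(0,255,0)))]
    L2=L+[(p,c) for p,c in capmodel(.5553,-.2421,.1922-.045,np.radians(102.4),.016)]+[(np.c_[.026*np.cos(t)+.5553,.026*np.sin(t)-.2421,0*t+.1472],(255,0,255))]
    rows.append(np.vstack([crop("pics/scene4.png","scene",(140,140,192,212),3.7,L2),crop("pics/scene0.png","scene",(140,165,192,212),3.7,L),crop("pics/top0.png","top",(350,200,402,247),3.7,L)]))
cv2.imwrite("pics/ov3.png",np.hstack(rows));print(rows[0].shape)
E
```

```text
(614, 192, 3)
```

View pics/ov3.png

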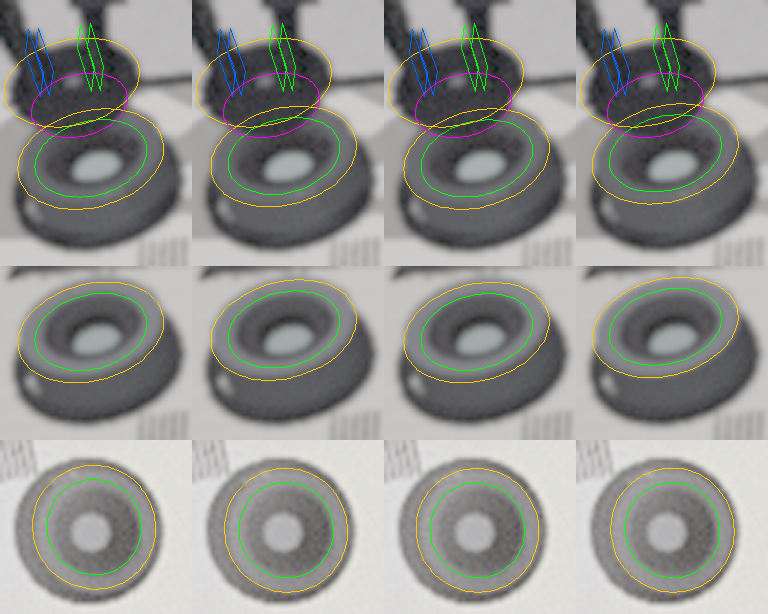

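```bash
python3 -c "
from mv import *
to([.552,-.2475,.165],102)"
```

```text
t 7.02 pos [ 0.5557 -0.2421  0.1928] x ax [-9.e-04  9.e-04 -1.e+00] jaw yaw 102.4 shift mm [27.8 -4.5 -4.8] w 0.0307 F [ 0.14 -0.12 -1.05] q [-0.6   0.57  1.53  0.    1.04 -2.38]
turn 0.4
```

>>> move_arm(
  commands=[
    [1,2,-2,-2,0],
    [1,6,-4.5,-4.8,0],
    [1,12,-4.5,-4.8,0],
    [1,18,-4.5,-4.8,0],
    [1,24,-4.5,-4.8,0],
    [1,28,-4.5,-4.8,0],
    [1,28,-4.5,-4.8,0],
    [1,28,-4.5,-4.8,0],
  ],
)

```text
time: 7.68
position: [0.5519, -0.2493, 0.1645]
tool_rot: [-0.075, 0.703, 0.076, 0.703]
ft_force: [0.6, -0.5, -0.9]
grip_width: 0.0307
```

```bash
python3 - <<'E'
from ov import *
from rig import robot
from mv import to
to([.552,-.2475,.15],102)
for n in ["scene"]:
    c=robot.camera(n);cv2.imwrite(f"pics/{n}5.png",c["image"][:,:,::-1])
p=robot.get_obs()["position"]
t=np.linspace(0,2*np.pi,90)
x,y,z=.552,-.247,.103
L=[(np.c_[r*np.cos(t)+x,r*np.sin(t)+y,0*t+zz],c) for r,zz,c in((.041,z,(0,200,255)),)]
L2=L+[(q,c) for q,c in capmodel(p[0],p[1],p[2]-.045,np.radians(102.4),.016)]+[(np.c_[.026*np.cos(t)+p[0],.026*np.sin(t)+p[1],0*t+p[2]-.045],(255,0,255))]
b=(140,140,192,215)
cv2.imwrite("pics/c7.png",np.hstack([crop("pics/scene5.png","scene",b,7,[]),crop("pics/scene5.png","scene",b,7,L2)]))
E
```

```text
t 7.68 pos [ 0.5519 -0.2493  0.1645] x ax [-8.e-04  6.e-04 -1.e+00] jaw yaw 102.28 shift mm [14.5  1.7  0.5] w 0.0307 F [ 0.57 -0.45 -0.85] q [-0.61  0.6   1.56  0.    0.98 -2.39]
turn 0.3
```

View pics/c7.png

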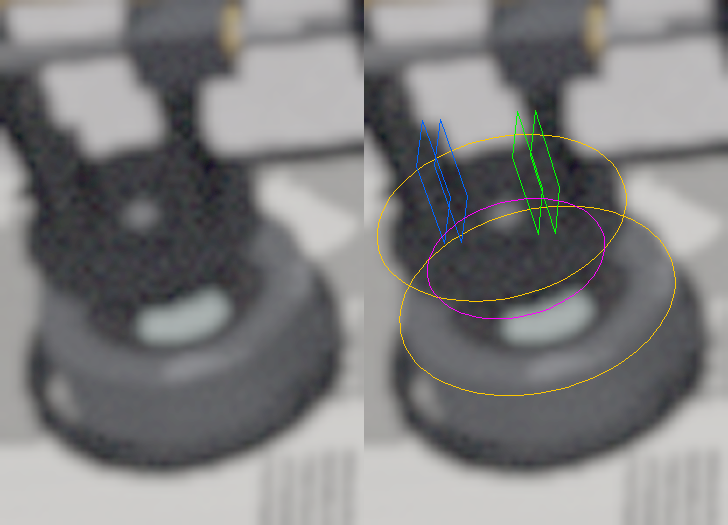

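>>> move_arm(
  commands=[
    [1,3,1,0.3,0],
    [1,6,1.7,0.3,0],
    [1,9,1.7,0.3,0],
    [1,11,1.7,0.3,0],
    [1,13,1.7,0.3,0],
    [1,14,1.7,0.3,0],
    [1,14,1.7,0.3,0],
  ],
)

```text
time: 8.32
position: [0.5519, -0.2476, 0.1507]
tool_rot: [-0.076, 0.703, 0.076, 0.703]
ft_force: [0.5, 0.4, -1.1]
grip_width: 0.0307
```

>>> move_arm(
  commands=[
    [1,1,0,0,0],
    [1,2,0,0,0],
    [1,3,0,0,0],
    [1,3,0,0,0],
  ],
)

```text
time: 8.65
position: [0.5519, -0.2477, 0.1479]
tool_rot: [-0.076, 0.703, 0.076, 0.703]
ft_force: [-0.4, 0.1, -0.1]
grip_width: 0.0309
```

>>> move_arm(
  commands=[
    [1,1,0,0,0],
    [1,2,0,0,0],
    [1,3,0,0,0],
    [1,3,0,0,0],
  ],
)

```text
time: 8.98
position: [0.5521, -0.2477, 0.1451]
tool_rot: [-0.076, 0.703, 0.076, 0.703]
ft_force: [-0.2, -0.1, 1.2]
grip_width: 0.0306
```

>>> move_arm(
  commands=[
    [1,1,0,0,0],
    [1,2,0,0,0],
    [1,2,0,0,0],
    [1,2,0,0,0],
  ],
)

```text
time: 9.32
position: [0.5521, -0.2478, 0.1434]
tool_rot: [-0.076, 0.703, 0.076, 0.703]
ft_force: [0.1, 0.6, 3.9]
grip_width: 0.0306
```

```bash
python3 - <<'E'
from ov import *
from rig import robot
from mv import to
to([.552,-.2475,.134],102)
c=robot.camera("scene");cv2.imwrite("pics/scene6.png",c["image"][:,:,::-1])
cv2.imwrite("pics/c8.png",crop("pics/scene6.png","scene",(130,140,205,215),7,[]))
E
```

```text
t 9.32 pos [ 0.5521 -0.2478  0.1434] x ax [ 5.e-04 -3.e-04 -1.e+00] jaw yaw 102.28 shift mm [ 9.4  0.3 -0.1] w 0.0306 F [0.09 0.56 3.89] q [-0.61  0.63  1.57  0.    0.93 -2.39]
turn 0.3
```

View pics/c8.png

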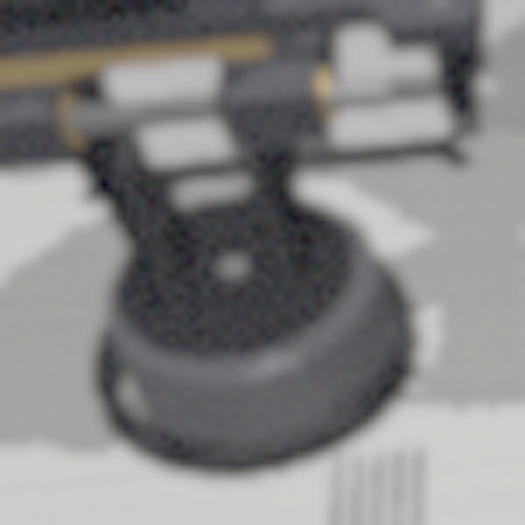

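>>> move_arm(
  commands=[
    [1,0.5,0,0,0],
    [1,1,0,0,0],
    [1,1,0,0,0],
    [1,1,0,0,0],
  ],
)

```text
time: 9.7
position: [0.5522, -0.2478, 0.1423]
tool_rot: [-0.076, 0.703, 0.075, 0.703]
ft_force: [-1.6, 1.0, 4.7]
grip_width: 0.031
```

>>> move_arm(
  commands=[
    [1,0.5,0,0,0],
    [1,1,0,0,0],
    [1,1,0,0,0],
    [1,1,0,0,0],
  ],
)

```text
time: 10.03
position: [0.5522, -0.2478, 0.1415]
tool_rot: [-0.076, 0.703, 0.075, 0.703]
ft_force: [-1.1, 0.7, 7.1]
grip_width: 0.0307
```

>>> move_arm(
  commands=[
    [1,0.5,0,0,0],
    [1,1,0,0,0],
    [1,1,0,0,0],
    [1,1,0,0,0],
  ],
)

```text
time: 10.37
position: [0.5523, -0.2479, 0.1407]
tool_rot: [-0.076, 0.703, 0.075, 0.703]
ft_force: [-1.0, 1.2, 7.8]
grip_width: 0.0309
```

>>> move_arm(
  commands=[
    [1,0.5,0,0,0],
    [1,1,0,0,0],
    [1,1,0,0,0],
    [1,1,0,0,0],
  ],
)

```text
time: 10.7
position: [0.5523, -0.2479, 0.14]
tool_rot: [-0.076, 0.703, 0.075, 0.703]
ft_force: [-1.7, 0.1, 9.2]
grip_width: 0.0308
```

>>> move_arm(
  commands=[
    [1,0.5,0,0,0],
    [1,0.8,0,0,0],
    [1,0.8,0,0,0],
    [1,0.8,0,0,0],
  ],
)

```text
time: 11.03
position: [0.5524, -0.248, 0.1394]
tool_rot: [-0.076, 0.703, 0.075, 0.703]
ft_force: [-1.3, 0.4, 9.9]
grip_width: 0.0307
```

>>> move_arm(
  commands=[
    [1,0.5,0,0,0],
    [1,0.8,0,0,0],
    [1,0.8,0,0,0],
    [1,0.8,0,0,0],
  ],
)

```text
time: 11.37
position: [0.5526, -0.2482, 0.139]
tool_rot: [-0.076, 0.702, 0.075, 0.704]
ft_force: [-1.6, 1.1, 11.3]
grip_width: 0.0308
```

```bash
python3 - <<'E'
from ov import *
from rig import robot
from mv import to
to([.552,-.2475,.134],102)
c=robot.camera("scene");cv2.imwrite("pics/scene7.png",c["image"][:,:,::-1])
cv2.imwrite("pics/c9.png",crop("pics/scene7.png","scene",(130,140,205,215),7,[]))
E
```

```text
t 11.37 pos [ 0.5526 -0.2482  0.139 ] x ax [ 0.0018 -0.0014 -1.    ] jaw yaw 102.28 shift mm [ 5.   0.8 -0.5] w 0.0308 F [-1.58  1.07 11.3 ] q [-0.61  0.64  1.58 -0.    0.92 -2.39]
turn 0.3
```

View pics/c9.png

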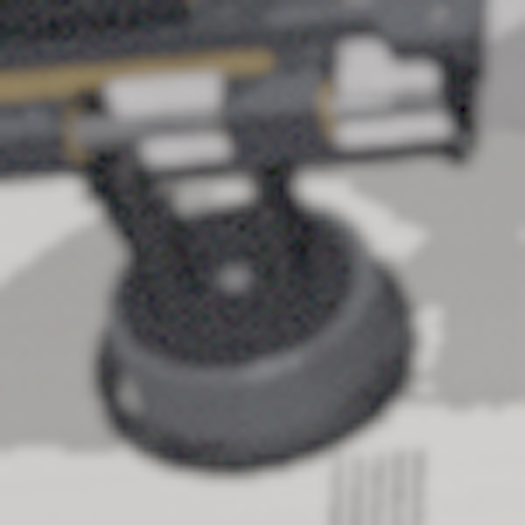

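>>> move_arm(
  commands=[
    [1,0.4,0,0,0],
    [1,0.4,0,0,0],
    [1,0.4,0,0,0],
    [1,0.4,0,0,0],
  ],
  newtons=12,
)

```text
time: 11.75
position: [0.5528, -0.2483, 0.1387]
tool_rot: [-0.076, 0.702, 0.075, 0.704]
ft_force: [-1.1, 0.2, 11.3]
grip_width: 0.0318
```

>>> move_arm(
  commands=[
    [1,0.5,0,0,0],
    [1,0.8,0,0,0],
    [1,0.8,0,0,0],
  ],
)

```text
time: 12.0
position: [0.5533, -0.2487, 0.1386]
tool_rot: [-0.077, 0.702, 0.075, 0.704]
ft_force: [-1.7, 0.2, 13.2]
grip_width: 0.0319
```

>>> move_arm(
  commands=[
    [1,0,0,0,0],
    [1,0.4,0,0,0],
    [1,0.8,0,0,0],
    [1,0.8,0,0,0],
  ],
  newtons=9.5,
)

```text
time: 12.33
position: [0.5533, -0.2486, 0.1377]
tool_rot: [-0.077, 0.702, 0.075, 0.704]
ft_force: [-0.2, 0.5, 12.8]
grip_width: 0.0318
```

>>> move_arm(
  commands=[
    [1,0.5,0,0,0],
    [1,0.8,0,0,0],
    [1,0.8,0,0,0],
  ],
)

```text
time: 12.58
position: [0.5534, -0.2486, 0.1369]
tool_rot: [-0.077, 0.702, 0.075, 0.704]
ft_force: [-0.7, 0.8, 12.4]
grip_width: 0.032
```

>>> move_arm(
  commands=[
    [1,0.5,0,0,0],
    [1,0.8,0,0,0],
    [1,0.8,0,0,0],
  ],
)

```text
time: 12.83
position: [0.5534, -0.2486, 0.1362]
tool_rot: [-0.077, 0.702, 0.075, 0.704]
ft_force: [-0.9, 0.7, 13.6]
grip_width: 0.0322
```

>>> move_arm(
  commands=[
    [1,0.5,0,0,0],
    [1,0.8,0,0,0],
    [1,0.8,0,0,0],
  ],
)

```text
time: 13.08
position: [0.5538, -0.249, 0.1361]
tool_rot: [-0.077, 0.701, 0.074, 0.705]
ft_force: [-1.4, 0.3, 16.4]
grip_width: 0.0319
```

>>> move_arm(
  commands=[
    [1,0.4,0,0,0],
    [1,0.6,0,0,0],
    [1,0.6,0,0,0],
  ],
)

```text
time: 13.33
position: [0.5542, -0.2492, 0.136]
tool_rot: [-0.078, 0.701, 0.074, 0.705]
ft_force: [-0.6, 1.5, 18.9]
grip_width: 0.0319
```

>>> move_arm(
  commands=[
    [1,-0.4,0,0,0],
    [1,-0.4,0,0,0],
  ],
)

```text
time: 13.5
position: [0.5541, -0.2492, 0.1361]
tool_rot: [-0.077, 0.701, 0.074, 0.705]
ft_force: [-0.7, 0.2, 16.5]
grip_width: 0.0316
```

>>> move_arm(
  commands=[
    [0.15,0,0,0,0],
    [0.05,0,0,0,0],
    [-0.05,0,0,0,0],
    [-0.1,0,0,0,0],
    [-0.18,0,0,0,0],
    [-0.18,0,0,0,0],
    [-0.18,0,0,0,0],
  ],
)

```text
time: 14.08
position: [0.5543, -0.2501, 0.136]
tool_rot: [-0.078, 0.701, 0.074, 0.705]
ft_force: [-1.4, -1.2, 15.4]
grip_width: 0.0505
```

>>> move_arm(
  commands=[
    [-0.18,-1,0,0,0],
    [-0.18,-2,0,0,0],
    [-0.18,-4,0,0,0],
    [-0.18,-6,0,0,0],
    [-0.18,-8,0,0,0],
    [-0.18,-8,0,0,0],
  ],
)

```text
time: 14.58
position: [0.5517, -0.2475, 0.1405]
tool_rot: [-0.075, 0.703, 0.076, 0.703]
ft_force: [0.1, -0.1, -0.1]
grip_width: 0.0513
```

```bash
python3 - <<'E'
from ov import *
from rig import robot
from mv import to
to([.552,-.2475,.134],102)
c=robot.camera("scene");cv2.imwrite("pics/scene8.png",c["image"][:,:,::-1])
cv2.imwrite("pics/c10.png",crop("pics/scene8.png","scene",(130,140,205,215),7,[]))
E
```

```text
t 14.58 pos [ 0.5517 -0.2475  0.1405] x ax [-8.e-04  6.e-04 -1.e+00] jaw yaw 102.28 shift mm [ 6.5 -0.1  0.3] w 0.0513 F [ 0.13 -0.14 -0.07] q [-0.61  0.64  1.58  0.    0.93 -2.39]
turn 0.3
```

View pics/c10.png

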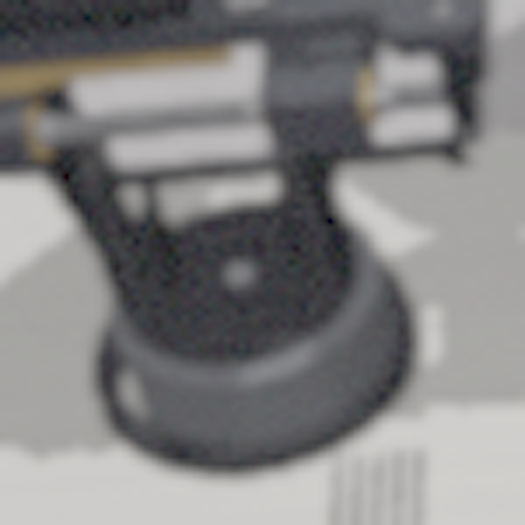

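>>> move_arm(
  commands=[
    [-0.7,0,0,0,0],
    [-0.7,0,0,0,0],
    [-0.7,-4,0,0,0],
    [-0.7,-12,0,0,0],
    [-0.7,-30,0,0,0],
    [-0.7,-60,0,0,0],
    [-0.7,-90,0,0,0],
    [-0.7,-90,0,0,0],
  ],
)

```text
time: 15.3
position: [0.5553, -0.2498, 0.2378]
tool_rot: [-0.079, 0.7, 0.073, 0.707]
ft_force: [1.0, -1.2, 0.9]
grip_width: 0.0735
```

>>> move_arm(
  commands=[
    [-0.7,0,30,20,0],
    [-0.7,0,60,40,0],
    [-0.7,0,90,60,0],
    [-0.7,0,120,80,0],
    [-0.7,0,150,100,0],
    [-0.7,0,180,120,0],
    [-0.7,0,180,120,0],
    [-0.7,0,180,120,0],
  ],
)

```text
time: 15.97
position: [0.6313, -0.0442, 0.2311]
tool_rot: [-0.077, 0.703, 0.077, 0.703]
ft_force: [-0.2, -0.8, 0.0]
grip_width: 0.0737
```

```bash
python3 - <<'E'
from ov import *
from rig import robot
from mv import to
to([.552,-.2475,.134],102)
for n in C:
    c=robot.camera(n);cv2.imwrite(f"pics/{n}9.png",c["image"][:,:,::-1])
    if n=="top":
        for t in("tin","slide_box","marker"):
            print(t,[(r["bbox"]) for r in robot.regions_of(c,t)])
P=[capmodel(.552,-.2475,.1076-.014+d,np.radians(102.3),.022) for d in(.002,)][0]
b=(135,140,200,205)
cv2.imwrite("pics/c11.png",np.vstack([np.hstack([crop("pics/scene9.png","scene",b,4.5,[]),crop("pics/scene9.png","scene",b,4.5,P)]),np.hstack([crop("pics/top9.png","top",(340,190,405,255),4.5,[]),crop("pics/top9.png","top",(340,190,405,255),4.5,P)])]))
E
```

```text
t 15.97 pos [ 0.6313 -0.0442  0.2311] x ax [ 4.e-04 -4.e-04 -1.e+00] jaw yaw 102.51 shift mm [  97.2 -181.3 -121.5] w 0.0737 F [-0.2  -0.77  0.03] q [-0.25  0.56  1.43 -0.    1.16 -2.04]
turn 0.5
tin [[139.2, 204.5, 149.3, 222.4]]
slide_box [[228.0, 212.1, 237.0, 242.7], [359.7, 211.8, 391.7, 235.0]]
marker []
```

View pics/c11.png

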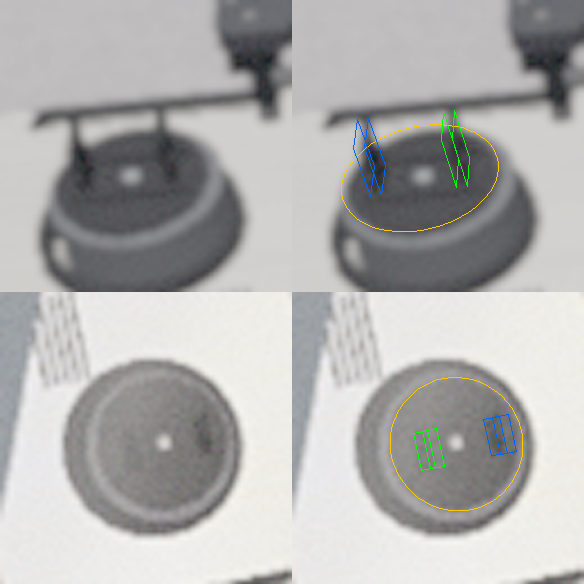

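View pics/scene9.png

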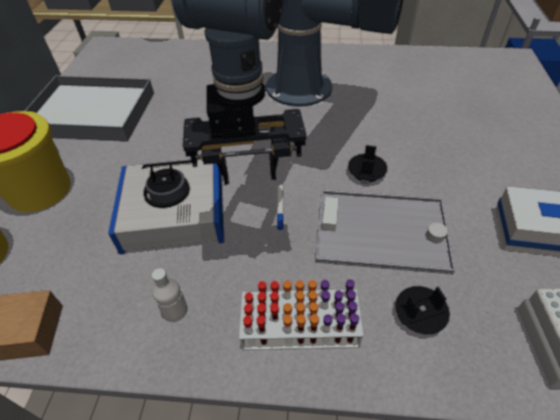

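The cap sits level in the port at scene pixel (165,187). Both tabs are spread to the free spacing, and the overlay at latched height (2 mm above the stop) fits. The tin, slide box and marker haven't moved.

```bash
python3 -c "
from rig import robot
print(robot.hand_in())"
```

```text
the job is handed in; nothing more can be done
None
```

The dust cap is latched in the reader's port and the job is handed in, at about 16 s of the 54 s allowed. The hand-in gives no verdict, so the result below rests on my own checks.

**What I did:**
- I picked the smallest cap, the one in the tray, with both tabs fully pinched (jaw opening about 31 mm).
- I lowered it into the port and pressed it onto the rim stop.
- I eased the grip so the fingertips slid down onto the flange, then opened the jaws while holding the cap down. The force at the tool was about 16 N then and peaked at about 19 N.

**Last checks:**
- **Latch:** once released, the cap rose only about 2 mm from the stop, which is the latched height. I judged this from the camera picture, because the gasket compression can't be read directly.
- **Seating:** the cap is level and its tabs are spread to the free spacing (overlay fit).
- **Robot:** the gripper is clear of the cap and the wrist force is about zero.
- **Bystanders:** the tin, slide box and marker look unmoved. The network missed the marker in the last top view, so that one is judged only from the scene view.

**What disagreed:**
- **Cap angle:** the two cameras differed by about 7° (about -29° against -36°). I used -31°, and the grasp held.
- **Rim height:** pictures gave about 103–105 mm and contact about 108 mm, so I went by contact force.

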